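# Stagger the test-tile trays for airing

### The arm

A 6-joint arm with a two-finger parallel gripper is mounted at the origin on the work surface. World frame = base frame: x ahead of the robot, y to its left, z up, the work surface at z = 0. Lengths are in m, angles in rad, forces in N, time in s.
With the tool pointing down it reaches from about 0.25 to 0.8 m from the base axis. Payload 8.5 kg.
Tool frame: the origin (TCP) lies at the very end of the fingers, on their centre line; the grasp point (between the pads) lies 19 mm behind it; z points along the fingers, y is the line along which they close (so a half turn about z gives the same grasp; the last joint's range is limited). The gripper opens to 85 mm and grips with 20 to 120 N. Pads are 22 mm wide; open, the fingers measure 114 mm over their backs; the gripper's body (76 mm by 85 mm) begins 54 mm behind the grasp point. The pads swing forward as they close: fully open they stand 13 mm farther back than shut.
Start: joints at [1.282, 0.238, -0.013, 1.319, 0, 1.571], TCP at [0.15, 0.503, 0.231] pointing down, gripper open.
Joint ranges: [-2.66, 2.66], [-1.03, 1.9], [-1.14, 1.46], [-1.82, 2.27], [-1.45, 1.34], [-3.14, 3.14]. Speed limits (rad/s): [2.22, 2.22, 2.79, 3.14, 3.14, 3.14].

### API

Orientations are given as [roll, pitch, yaw] about the fixed x, y, z axes, in that order (R = Rz(yaw) Ry(pitch) Rx(roll)).
In Python, from station import r gives the robot as it stands.
- The arm moves only by the tool step_arm, never from a script. Its argument "increments" is a list of rows, each an object of numbers: "tx", "ty", "tz": the shift along the tool's x, y, z in units of 200 mm (1.0 is 200 mm); "ax", "ay", "az": the turn, a rotation vector about the tool's x, y, z in units of 180 degrees (1.0 is 180 degrees). In form: [{"tx": .., "ty": .., "tz": .., "ax": .., "ay": .., "az": ..}, ...]. A call has 1 to 5 rows; each row is the pose to reach, as a shift and turn from the pose commanded when the call began, along the tool's axes at that moment, turning the shorter way round; what a row does not reach only later rows make up. A row lasts 1/12 s, in which the tool goes at most 41.7 mm and 7.16 degrees, less where a joint would pass 70% of its speed; a pose out of reach is approached as far as the arm can. A call with a number of a shift or a turn outside -1 to 1 is refused whole. A call with a gripper value outside its range is refused whole. "grip" is the gripper command: -1 is shut, 1 is fully open, values between are in proportion, set as the call begins (left out, the last holds). The fingers move at their own pace and stop on an object; "force" is the grip in N (left out, the last holds). Time passes only in rows, so rows that repeat a pose let the fingers close. It gives the time, the measured TCP pose, the force, the opening and the grip force at its end, in the units of the state.
- r.state(): the state, without advancing time (a new reading comes with each control period).
- r.camera(name): name is "scene" or "top" or "wrist"; returns a dict with "img" (400x640x3 uint8, blue, green, red), "depth" (400x640 float32, m along the optical axis (not along the pixel's ray), 0 where there is no reading), "mtx" (3x3 intrinsics, pixels), "rvec" (rotation vector, rad) and "tvec" (3), from world to camera coordinates, as OpenCV has them; the wrist camera has in their place "T_tool_cam" (4x4, takes a point from camera to tool coordinates, whose origin is the TCP and whose axes are the flange's). Camera axes: x right, y down, z forward; pixel columns grow to the right and rows downward; lengths in m; the calibration is good to about 2 mm. The wrist camera is an equidistant fisheye: a pixel r from the principal point sees the ray r / f radians off the axis. A picture is of the moment at which its call begins: read the wrist's pose just before it.
- r.sign_off(): hands the job in; it is judged then, once.
The state is a dict: "time_s": time; "qpos": joint angles; "dq": joint speeds; "joint_efforts": joint torques, N m; "eef_pos": TCP position; "tool_rot": TCP orientation; "force": force on the tool from outside, world axes, zero at the start; "moment": the same for the moment, N m; "width": finger opening in m; "grip_force": force on a finger pad.
Only numpy, scipy, OpenCV 4.12 (cv2) and the standard library are available. Lean on these libraries where they do the work, as an engineer would, in place of code of your own. Each camera call takes 0.05 s, during which the arm holds its last target. There are 200 camera calls.

### The job

Stack the two loose test-tile trays on the grey one on the board, staggered so that each rests on the end lips of the tray below: first the sage green tray, lengthwise over the grey one but shifted about 25 mm away from its yellow lip; then the pink tray, shifted back the same 25 mm so that it is directly above the grey one. Set them down rather than dropping them, and leave the grey tray, the jar, the bowl, the cup and the kiln post where they stand.

Things in the scene. Friction and masses are not known exactly. Their poses are not given: they have to be found in the camera images.
- base_c (a point): Grey lowest tray, 180 x 56 x 38 mm, 0.45 kg, loose on a 12 mm board. Long sides 30 mm high; at each end a flat lip 40 mm long, full width, its top 38 mm above the underside: a tray on top bridges the 100 mm open well and rests on the lips only. +x lip yellow, always facing roughly away from the robot. Point: its centre, 19 mm above its underside; x along the length to the yellow lip, z up.
- sage_c (a point): Sage green tray, on the table at the left or right of the board, long axis roughly away from the robot. Shaped as the grey one: 180 x 56 x 38 mm, 0.19 to 0.33 kg, loose, open side up; straight long sides 30 mm high, 56 mm over their outsides, lips at both ends, ends alike. Point: its centre, 19 mm above its underside; x along the length, y across the width, z up.
- pink_c (a point): Pink tray, on the table at the other side of the board. Shaped as the grey one: 180 x 56 x 38 mm, 0.19 to 0.33 kg, loose, open side up; straight long sides 30 mm high, 56 mm over their outsides, lips at both ends, ends alike. Point: its centre, 19 mm above its underside; x along the length, y across the width, z up.
- sage: The sage green tray as a whole; origin at the centre of its underside.
- pink: The pink tray as a whole; origin at the centre of its underside.
- jar: White glaze jar with black cap, 64 mm across, 85 mm high, loose, on the far left; origin at the centre of its underside. Bystander.
- cup: White cup, 76 mm across, 75 mm high, loose, on the far right; origin at the centre of its underside. Bystander.
- bowl: Terracotta bowl, 76 mm across, 40 mm high, loose, near the robot on the left; origin at the centre of its underside. Bystander.
- post: Pale round kiln post, 44 mm across, 60 mm high, standing loose near the robot on the right; origin at the centre of its underside. Bystander.
There are look-alikes about, which are no part of the job. Leave any blue or orange look-alike of the pink alone.

How it is judged:
On the way:
1. the sage green tray rests on the grey tray's lips, stepped away from the yellow lip, and is released (x of sage_c in the frame of base_c between -0.035 and -0.015 m and y of sage_c in the frame of base_c between -0.009 and 0.009 m and z of sage_c in the frame of base_c between 0.034 and 0.042 m and angle between the x axis of sage_c and the x axis of base_c, either way round below 0.15 rad and angle between sage_c's own z axis and vertical below 0.06 rad and contact force between the fingers and sage below 0.1 N and linear speed of sage below 0.02 m/s), for 0.2 s.
At the end, for the whole second after the job is handed in: Sage on grey, 15 to 35 mm lengthwise away from its yellow lip; pink on sage, within 10 mm lengthwise of grey and 15 to 36 mm off sage; each within 9 mm sideways and 0.15 rad of grey, at 38 and 76 mm (4 mm) above it, level to 0.06 rad, released, at rest (all of step 1 and x of pink_c in the frame of base_c between -0.01 and 0.01 m and y of pink_c in the frame of base_c between -0.009 and 0.009 m and z of pink_c in the frame of base_c between 0.072 and 0.08 m and angle between the x axis of pink_c and the x axis of base_c, either way round below 0.15 rad and angle between pink_c's own z axis and vertical below 0.06 rad and contact force between the fingers and pink below 0.1 N and linear speed of pink below 0.02 m/s and horizontal distance between sage_c and pink_c between 0.015 and 0.036 m); the robot touches nothing.
It fails at once if the grey tray is shifted by more than 30 mm (distance of base_c from where it was at the start of the episode above 0.03 m).
It fails at once if a bystander (jar, cup, bowl or kiln post) is moved by more than 30 mm (distance of any of jar, cup, bowl, post from where it was at the start of the episode above 0.03 m).
It fails at once if the sage tray is dropped: falls freely faster than 0.5 m/s (a drop of more than 13 mm) (contact force between the fingers and sage below 0.05 N and linear speed of sage above 0.5 m/s).
It fails at once if the pink tray is dropped: falls freely faster than 0.5 m/s (a drop of more than 13 mm) (contact force between the fingers and pink below 0.05 N and linear speed of pink above 0.5 m/s).
It also fails if it takes over 64 s, if anything falls off the work surface, if the arm or the gripper's body presses on something with over 40 N, if the wrist force passes 120 N, or if a joint passes its speed limit or range.

## Working session

There is one attempt and no reset: what is moved stays moved. The work goes in short steps, Python scripts to look and compute and a tool call to move; the robot and the scene stay as the last step left them, time stands still between calls to the robot, and variables do not carry over. Pictures are saved under pics/ and viewed, at most 10 in all, crops included, and the job is handed in when it is done.

Besides the shell and the picture viewer there is one more tool, called after ">>>" as name(argument=value, ...), one argument or row to a line, values as JSON. step_arm: Moves the arm, as the interface text tells. Shifts and turns lie within -1 to 1; 1 stands for 200 mm of shift or 180 degrees of turn. Its arguments: {"type":"object","properties":{"increments":{"type":"array","items":{"type":"object","properties":{"tx":{"type":"number"},"ty":{"type":"number"},"tz":{"type":"number"},"ax":{"type":"number"},"ay":{"type":"number"},"az":{"type":"number"}}}},"grip":{"type":"number"},"force":{"type":"number"}},"required":["increments"]}

```bash
ls; mkdir -p pics
python3 - <<'E'
from station import r
import cv2,numpy as np,pickle
s=r.state();print(s)
d={n:r.camera(n) for n in("scene","top")}
pickle.dump(d,open('a.pkl','wb'))
for n in d: cv2.imwrite(f'pics/{n}0.png',d[n]['img'])
for n in d: print(n,d[n]['mtx'],d[n]['rvec'],d[n]['tvec'])
E
```

```text
pics
{'time_s': 0.0, 'qpos': array([ 1.28196583e+00,  2.38799487e-01, -1.42714607e-02,  1.31917764e+00,
       -2.16832091e-05,  1.57083588e+00]), 'dq': array([-0.0008177 , -0.0009826 ,  0.00131336, -0.00044661,  0.00205943,
       -0.00010925]), 'joint_efforts': array([-4.83562253e-04, -5.38776970e+01,  3.46436656e+01,  1.85621803e-02,
       -1.60768054e-04, -3.80248775e-05]), 'eef_pos': array([0.14942484, 0.50285425, 0.2306611 ]), 'tool_rot': array([-3.14014039e+00,  2.17406307e-05,  2.85272264e+00]), 'force': array([0.96466946, 0.1341943 , 0.31646911]), 'moment': array([-0.02069637, -0.03422172,  0.05096143]), 'grip_force': 0.0, 'width': 0.08536331592006553}
scene [[448.53219175   0.         323.1076234 ]
 [  0.         448.53219175 199.7278532 ]
 [  0.           0.           1.        ]] [ 2.0766794   1.75048343 -0.46872504] [-0.16186556 -0.47623532  1.37349625]
top [[403.53603635   0.         320.96065309]
 [  0.         403.53603635 201.88323974]
 [  0.           0.           1.        ]] [ 2.16207161 -2.14623532  0.14868142] [0.04979284 0.55693669 1.09662266]
```

View pics/top0.png

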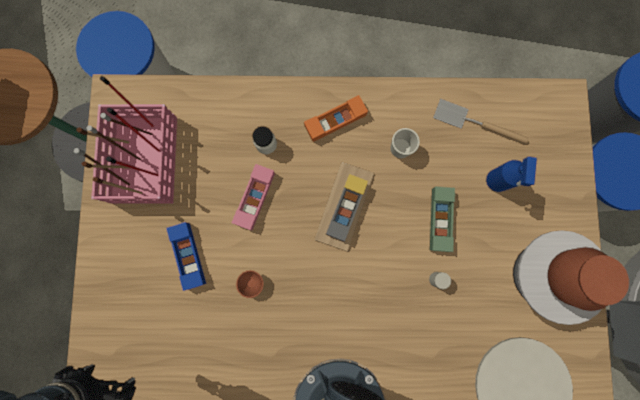

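View pics/scene0.png

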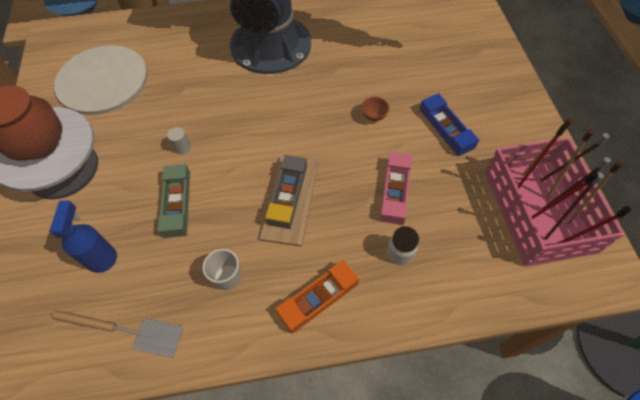

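The top view shows pink at (254,198), grey on the board at (348,210) with its yellow lip at (356,184), and sage at (443,220). The scene view shows the same trays at (396,188), (287,191) and (174,200). The orange and blue ones are decoys. Next I'll measure all three trays from both views.

```bash
cat > h.py <<'E'
import cv2,numpy as np
def cloud(c):
    R=cv2.Rodrigues(np.array(c['rvec'],float))[0];t=np.ravel(c['tvec']);K=c['mtx']
    v,u=np.mgrid[:400,:640];d=c['depth']
    p=np.dstack([(u-K[0,2])/K[0,0]*d,(v-K[1,2])/K[1,1]*d,d])
    return (p-t)@R
def mask(c,name,box):
    h=cv2.cvtColor(c['img'],cv2.COLOR_BGR2HSV).astype(int);H,S,V=h[...,0],h[...,1],h[...,2]
    m={'pink':((H>160)|(H<3))&(S>80),'sage':(H>40)&(H<90)&(S>50),'yellow':(H>20)&(H<32)&(S>170),
       'grey':(S<60)&(V<150)}[name]
    o=np.zeros_like(m);x,y,w,k=box;o[y-k:y+k,x-w:x+w]=1
    return m&o&(c['depth']>0)
def rect(P,lo,hi):
    q=P[(P[:,2]>lo)&(P[:,2]<hi)]
    (cx,cy),(w,l),a=cv2.minAreaRect(q[:,:2].astype(np.float32))
    if w>l:w,l,a=l,w,a-90
    return len(q),np.round([cx,cy,w,l,(a+90+90)%180-90],4),np.round(np.median(q[:,2]),4)
E
python3 - <<'E'
from h import *;import pickle
d=pickle.load(open('a.pkl','rb'))
S={'top':{'pink':(254,198,28,40),'sage':(443,220,24,40),'grey':(346,212,26,42),'yellow':(356,184,14,14)},
'scene':{'pink':(396,188,26,40),'sage':(174,200,24,42),'grey':(288,188,26,40),'yellow':(281,214,20,16)}}
for n in S:
  P=cloud(d[n])
  for k,b in S[n].items():
    m=mask(d[n],k,b);q=P[m]
    z=q[:,2];print(n,k,m.sum(),np.round(np.percentile(z,[5,50,80,90,95,99]),4))
    zt=np.percentile(z,93)
    print('  top',rect(q,zt-.006,zt+.006)); print('  sides+',rect(q,zt-.012,zt+.006))
im=np.hstack([cv2.resize(d['top']['img'][150:270,220:470],None,fx=3.2,fy=3.2,interpolation=2)])
cv2.imwrite('pics/crop1.png',im)
E
```

```text
top pink 913 [0.0029 0.0362 0.0397 0.0408 0.0417 0.0433]
  top (500, array([  0.5709,   0.2463,   0.0538,   0.1779, -20.3237]), np.float64(0.0391))
  sides+ (584, array([  0.5709,   0.2463,   0.0538,   0.1779, -20.3237]), np.float64(0.0385))
top sage 587 [0.0041 0.0325 0.0389 0.0402 0.0411 0.0427]
  top (260, array([ 0.5124, -0.2871,  0.0572,  0.1772, -4.0054]), np.float64(0.0386))
  sides+ (381, array([ 0.5124, -0.2873,  0.0578,  0.1772, -3.9861]), np.float64(0.0372))
top grey 628 [0.0133 0.0436 0.0511 0.0529 0.054  0.0551]
  top (276, array([ 5.03100e-01, -1.60000e-03,  5.37000e-02,  9.59000e-02,
       -2.06798e+01]), np.float64(0.0509))
  sides+ (354, array([ 5.22100e-01, -9.20000e-03,  5.38000e-02,  1.36700e-01,
       -2.12691e+01]), np.float64(0.0502))Traceback (most recent call last):
  File "<stdin>", line 9, in <module>
    return _quantile_unchecked(
        a, q, axis, out, overwrite_input, method, keepdims, weights)
    return _ureduce(a,
                    func=_quantile_ureduce_func,
    ...<5 lines>...
                    overwrite_input=overwrite_input,
                    method=method)
    r = func(a, **kwargs)
    result = _quantile(arr,
                       quantiles=q,
    ...<2 lines>...
                       out=out,
                       weights=wgt)
    slices_having_nans = np.isnan(arr[-1, ...])
                                  ~~~^^^^^^^^^
IndexError: index -1 is out of bounds for axis 0 with size 0
```

```bash
cat >> h.py <<'E'
def hrect(c,box,lo,hi):
    P=cloud(c);x,y,w,k=box
    q=P[y-k:y+k,x-w:x+w].reshape(-1,3)
    q=q[np.isfinite(q).all(1)]
    return rect(q,lo,hi)
E
python3 - <<'E'
from h import *;import pickle
d=pickle.load(open('a.pkl','rb'))
S={'top':{'pink':(254,198,28,40),'sage':(443,220,24,40),'grey':(346,212,34,46)},
'scene':{'pink':(396,188,20,38),'sage':(174,200,24,42),'grey':(288,190,30,42)}}
for n in S:
  for k,b in S[n].items():
    o=.012 if k=='grey' else 0
    print(n,k,hrect(d[n],b,.033+o,.046+o),hrect(d[n],b,.024+o,.046+o))
im=cv2.resize(d['top']['img'][150:270,220:470],None,fx=3.2,fy=3.2,interpolation=2)
cv2.imwrite('pics/crop1.png',im)
E
```

```text
top pink (591, array([  0.5728,   0.248 ,   0.0576,   0.1803, -19.9985]), np.float64(0.0389)) (749, array([  0.5728,   0.248 ,   0.0576,   0.1803, -19.9985]), np.float64(0.038))
top sage (613, array([ 0.5141, -0.2872,  0.0575,  0.1805, -4.0864]), np.float64(0.0386)) (801, array([ 0.514 , -0.2874,  0.0579,  0.1806, -3.926 ]), np.float64(0.0377))
top grey (606, array([ 5.42800e-01, -1.62000e-02,  5.59000e-02,  1.80500e-01,
       -2.12791e+01]), np.float64(0.0507)) (724, array([ 5.42800e-01, -1.62000e-02,  5.59000e-02,  1.80500e-01,
       -2.12791e+01]), np.float64(0.0502))
scene pink (720, array([  0.5736,   0.2489,   0.0562,   0.1814, -20.0927]), np.float64(0.0382)) (927, array([  0.5737,   0.2489,   0.0563,   0.1816, -20.0955]), np.float64(0.0375))
scene sage (752, array([ 0.5155, -0.2867,  0.0571,  0.1813, -3.8419]), np.float64(0.0377)) (1042, array([ 0.516 , -0.2874,  0.0585,  0.1824, -3.8444]), np.float64(0.0368))
scene grey (748, array([ 5.4340e-01, -1.5100e-02,  5.6700e-02,  1.8310e-01, -2.1089e+01]), np.float64(0.0499)) (995, array([ 5.43600e-01, -1.51000e-02,  5.74000e-02,  1.83300e-01,
       -2.08387e+01]), np.float64(0.049))
```

View pics/crop1.png

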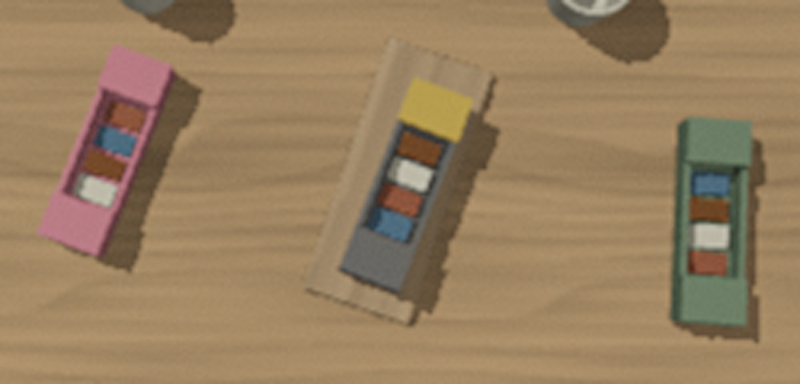

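The views agree to about 1.5 mm. World poses of the trays:

| Tray | Position (x, y) | Yaw | Top height |
|---|---|---|---|
| Sage | 0.515, -0.287 | -4° | 38 mm |
| Pink | 0.573, 0.2485 | -20° | 38 mm |
| Grey | 0.543, -0.0157 | -21.2° | 50 mm |

Next is a small planner that converts waypoints to tool increments.

```bash
cat > plan.py <<'E'
import numpy as np,json
def plan(start,wps):
    """start,(x,y,z,yawdeg); wps: (x,y,z,yaw,fractions). Prints rows, one call per waypoint; propagates rounding."""
    p=np.array(start[:3],float);yw=start[3]
    for x,y,z,w,fr in wps:
        a=np.radians(yw);R=np.array([[np.cos(a),np.sin(a),0],[np.sin(a),-np.cos(a),0],[0,0,-1]])
        t=R.T@(np.array([x,y,z])-p)/.2; az=-((w-yw+180)%360-180)/180
        rows=[]
        for f in fr:
            v=np.round(np.r_[t,az]*f,3);rows.append(dict(zip(("tx","ty","tz","az"),map(float,v))))
        print(json.dumps(rows)); p=p+R@v[:3]*.2; yw-=v[3]*180
    print('end',np.round(p,4),round(yw,2))
U=[.2,.4,.6,.8,1]; S=[.1,.35,.65,.9,1]
def line(a,b,n,fr=U):
    a,b=np.array(a,float),np.array(b,float)
    return [(*(a+(b-a)*(i+1)/n),fr) for i in range(n)]
E
python3 - <<'E'
from plan import *
s=(.15,.503,.231,163.45);g=(.515,-.287,.15,-4)
plan(s,line(s,g,7)+[(.515,-.287,.05,-4,S),(.515,-.287,.004,-4,S)])
E
```

```text
[{"tx": -0.082, "ty": -0.093, "tz": 0.012, "az": 0.027}, {"tx": -0.164, "ty": -0.187, "tz": 0.023, "az": 0.053}, {"tx": -0.246, "ty": -0.28, "tz": 0.035, "az": 0.08}, {"tx": -0.329, "ty": -0.373, "tz": 0.046, "az": 0.106}, {"tx": -0.411, "ty": -0.467, "tz": 0.058, "az": 0.133}]
[{"tx": -0.113, "ty": -0.052, "tz": 0.012, "az": 0.027}, {"tx": -0.226, "ty": -0.104, "tz": 0.023, "az": 0.053}, {"tx": -0.339, "ty": -0.156, "tz": 0.035, "az": 0.08}, {"tx": -0.451, "ty": -0.208, "tz": 0.046, "az": 0.106}, {"tx": -0.564, "ty": -0.26, "tz": 0.058, "az": 0.133}]
[{"tx": -0.124, "ty": -0.002, "tz": 0.012, "az": 0.027}, {"tx": -0.249, "ty": -0.003, "tz": 0.023, "az": 0.053}, {"tx": -0.373, "ty": -0.005, "tz": 0.035, "az": 0.08}, {"tx": -0.497, "ty": -0.006, "tz": 0.046, "az": 0.106}, {"tx": -0.622, "ty": -0.008, "tz": 0.058, "az": 0.133}]
[{"tx": -0.114, "ty": 0.049, "tz": 0.011, "az": 0.027}, {"tx": -0.228, "ty": 0.098, "tz": 0.023, "az": 0.053}, {"tx": -0.343, "ty": 0.147, "tz": 0.034, "az": 0.08}, {"tx": -0.457, "ty": 0.196, "tz": 0.046, "az": 0.106}, {"tx": -0.571, "ty": 0.244, "tz": 0.057, "
[... 643 characters left out ...]
 "tz": 0.023, "az": 0.053}, {"tx": 0.031, "ty": 0.372, "tz": 0.035, "az": 0.08}, {"tx": 0.042, "ty": 0.496, "tz": 0.046, "az": 0.107}, {"tx": 0.052, "ty": 0.619, "tz": 0.058, "az": 0.133}]
[{"tx": 0.0, "ty": 0.0, "tz": 0.05, "az": 0.0}, {"tx": 0.0, "ty": 0.0, "tz": 0.175, "az": 0.0}, {"tx": 0.0, "ty": 0.0, "tz": 0.325, "az": 0.0}, {"tx": 0.0, "ty": 0.0, "tz": 0.45, "az": 0.0}, {"tx": 0.0, "ty": 0.0, "tz": 0.5, "az": 0.0}]
[{"tx": 0.0, "ty": 0.0, "tz": 0.023, "az": 0.0}, {"tx": 0.0, "ty": 0.0, "tz": 0.081, "az": 0.0}, {"tx": 0.0, "ty": 0.0, "tz": 0.15, "az": 0.0}, {"tx": 0.0, "ty": 0.0, "tz": 0.207, "az": 0.0}, {"tx": 0.0, "ty": 0.0, "tz": 0.23, "az": 0.0}]
end [ 0.5149 -0.2869  0.004 ] -3.95
```

>>> step_arm(
  increments=[
    {"tx": -0.082, "ty": -0.093, "tz": 0.012, "az": 0.027},
    {"tx": -0.164, "ty": -0.187, "tz": 0.023, "az": 0.053},
    {"tx": -0.246, "ty": -0.28, "tz": 0.035, "az": 0.08},
    {"tx": -0.329, "ty": -0.373, "tz": 0.046, "az": 0.106},
    {"tx": -0.411, "ty": -0.467, "tz": 0.058, "az": 0.133},
  ],
  grip=1,
  force=40,
)

```text
$.increments[0]: bad value
```

>>> step_arm(
  increments=[
    {"tx": -0.113, "ty": -0.052, "tz": 0.012, "az": 0.027},
    {"tx": -0.226, "ty": -0.104, "tz": 0.023, "az": 0.053},
    {"tx": -0.339, "ty": -0.156, "tz": 0.035, "az": 0.08},
    {"tx": -0.451, "ty": -0.208, "tz": 0.046, "az": 0.106},
    {"tx": -0.564, "ty": -0.26, "tz": 0.058, "az": 0.133},
  ],
)

```text
$.increments[0]: bad value
```

>>> step_arm(
  increments=[
    {"tx": -0.124, "ty": -0.002, "tz": 0.012, "az": 0.027},
    {"tx": -0.249, "ty": -0.003, "tz": 0.023, "az": 0.053},
    {"tx": -0.373, "ty": -0.005, "tz": 0.035, "az": 0.08},
    {"tx": -0.497, "ty": -0.006, "tz": 0.046, "az": 0.106},
    {"tx": -0.622, "ty": -0.008, "tz": 0.058, "az": 0.133},
  ],
)

```text
$.increments[0]: bad value
```

>>> step_arm(
  increments=[
    {"tx": -0.114, "ty": 0.049, "tz": 0.011, "az": 0.027},
    {"tx": -0.228, "ty": 0.098, "tz": 0.023, "az": 0.053},
    {"tx": -0.343, "ty": 0.147, "tz": 0.034, "az": 0.08},
    {"tx": -0.457, "ty": 0.196, "tz": 0.046, "az": 0.106},
    {"tx": -0.571, "ty": 0.244, "tz": 0.057, "az": 0.133},
  ],
)

```text
$.increments[0]: bad value
```

>>> step_arm(
  increments=[
    {"tx": -0.085, "ty": 0.091, "tz": 0.012, "az": 0.026},
    {"tx": -0.169, "ty": 0.182, "tz": 0.023, "az": 0.053},
    {"tx": -0.254, "ty": 0.273, "tz": 0.035, "az": 0.079},
    {"tx": -0.338, "ty": 0.365, "tz": 0.047, "az": 0.106},
    {"tx": -0.423, "ty": 0.456, "tz": 0.058, "az": 0.132},
  ],
)

```text
$.increments[0]: bad value
```

>>> step_arm(
  increments=[
    {"tx": -0.041, "ty": 0.117, "tz": 0.012, "az": 0.027},
    {"tx": -0.082, "ty": 0.235, "tz": 0.023, "az": 0.053},
    {"tx": -0.122, "ty": 0.352, "tz": 0.035, "az": 0.08},
    {"tx": -0.163, "ty": 0.47, "tz": 0.047, "az": 0.107},
    {"tx": -0.204, "ty": 0.587, "tz": 0.058, "az": 0.133},
  ],
)

```text
$.increments[0]: bad value
```

>>> step_arm(
  increments=[
    {"tx": 0.01, "ty": 0.124, "tz": 0.012, "az": 0.027},
    {"tx": 0.021, "ty": 0.248, "tz": 0.023, "az": 0.053},
    {"tx": 0.031, "ty": 0.372, "tz": 0.035, "az": 0.08},
    {"tx": 0.042, "ty": 0.496, "tz": 0.046, "az": 0.107},
    {"tx": 0.052, "ty": 0.619, "tz": 0.058, "az": 0.133},
  ],
)

```text
$.increments[0]: bad value
```

>>> step_arm(
  increments=[
    {"tx": 0.052, "ty": 0.619, "tz": 0.058, "az": 0.133},
  ],
)

```text
$.increments[0]: bad value
```

All the calls were refused, probably because every row needs all six numbers. I'll test that with one call.

>>> step_arm(
  increments=[
    {"tx": -0.082, "ty": -0.093, "tz": 0.012, "ax": 0, "ay": 0, "az": 0.027},
    {"tx": -0.164, "ty": -0.187, "tz": 0.023, "ax": 0, "ay": 0, "az": 0.053},
    {"tx": -0.246, "ty": -0.28, "tz": 0.035, "ax": 0, "ay": 0, "az": 0.08},
    {"tx": -0.329, "ty": -0.373, "tz": 0.046, "ax": 0, "ay": 0, "az": 0.106},
    {"tx": -0.411, "ty": -0.467, "tz": 0.058, "ax": 0, "ay": 0, "az": 0.133},
  ],
  grip=1,
  force=40,
)

```text
time_s: 0.52
eef_pos: [0.2019, 0.389, 0.2193]
tool_rot: [-3.141, 0.0, 2.431]
force: [0.7, 0.5, 0.1]
width: 0.0853
grip_force: 0.0
```

>>> step_arm(
  increments=[
    {"tx": -0.113, "ty": -0.052, "tz": 0.012, "ax": 0, "ay": 0, "az": 0.027},
    {"tx": -0.226, "ty": -0.104, "tz": 0.023, "ax": 0, "ay": 0, "az": 0.053},
    {"tx": -0.339, "ty": -0.156, "tz": 0.035, "ax": 0, "ay": 0, "az": 0.08},
    {"tx": -0.451, "ty": -0.208, "tz": 0.046, "ax": 0, "ay": 0, "az": 0.106},
    {"tx": -0.564, "ty": -0.26, "tz": 0.058, "ax": 0, "ay": 0, "az": 0.133},
  ],
)

```text
time_s: 0.93
eef_pos: [0.2538, 0.2762, 0.2078]
tool_rot: [-3.141, 0.0, 2.013]
force: [0.6, 0.0, 0.0]
width: 0.0853
grip_force: 0.0
```

>>> step_arm(
  increments=[
    {"tx": -0.124, "ty": -0.002, "tz": 0.012, "ax": 0, "ay": 0, "az": 0.027},
    {"tx": -0.249, "ty": -0.003, "tz": 0.023, "ax": 0, "ay": 0, "az": 0.053},
    {"tx": -0.373, "ty": -0.005, "tz": 0.035, "ax": 0, "ay": 0, "az": 0.08},
    {"tx": -0.497, "ty": -0.006, "tz": 0.046, "ax": 0, "ay": 0, "az": 0.106},
    {"tx": -0.622, "ty": -0.008, "tz": 0.058, "ax": 0, "ay": 0, "az": 0.133},
  ],
)

```text
time_s: 1.35
eef_pos: [0.3061, 0.1634, 0.1963]
tool_rot: [-3.141, 0.0, 1.595]
force: [0.4, 0.3, 0.3]
width: 0.0853
grip_force: 0.0
```

>>> step_arm(
  increments=[
    {"tx": -0.114, "ty": 0.049, "tz": 0.011, "ax": 0, "ay": 0, "az": 0.027},
    {"tx": -0.228, "ty": 0.098, "tz": 0.023, "ax": 0, "ay": 0, "az": 0.053},
    {"tx": -0.343, "ty": 0.147, "tz": 0.034, "ax": 0, "ay": 0, "az": 0.08},
    {"tx": -0.457, "ty": 0.196, "tz": 0.046, "ax": 0, "ay": 0, "az": 0.106},
    {"tx": -0.571, "ty": 0.244, "tz": 0.057, "ax": 0, "ay": 0, "az": 0.133},
  ],
)

```text
time_s: 1.77
eef_pos: [0.3581, 0.0506, 0.1849]
tool_rot: [-3.141, 0.0, 1.177]
force: [-0.7, 0.9, -0.2]
width: 0.0855
grip_force: 0.0
```

>>> step_arm(
  increments=[
    {"tx": -0.085, "ty": 0.091, "tz": 0.012, "ax": 0, "ay": 0, "az": 0.026},
    {"tx": -0.169, "ty": 0.182, "tz": 0.023, "ax": 0, "ay": 0, "az": 0.053},
    {"tx": -0.254, "ty": 0.273, "tz": 0.035, "ax": 0, "ay": 0, "az": 0.079},
    {"tx": -0.338, "ty": 0.365, "tz": 0.047, "ax": 0, "ay": 0, "az": 0.106},
    {"tx": -0.423, "ty": 0.456, "tz": 0.058, "ax": 0, "ay": 0, "az": 0.132},
  ],
)

```text
time_s: 2.18
eef_pos: [0.4104, -0.0623, 0.1732]
tool_rot: [-3.141, 0.0, 0.762]
force: [0.3, 0.3, -0.5]
width: 0.0852
grip_force: 0.0
```

>>> step_arm(
  increments=[
    {"tx": -0.041, "ty": 0.117, "tz": 0.012, "ax": 0, "ay": 0, "az": 0.027},
    {"tx": -0.082, "ty": 0.235, "tz": 0.023, "ax": 0, "ay": 0, "az": 0.053},
    {"tx": -0.122, "ty": 0.352, "tz": 0.035, "ax": 0, "ay": 0, "az": 0.08},
    {"tx": -0.163, "ty": 0.47, "tz": 0.047, "ax": 0, "ay": 0, "az": 0.107},
    {"tx": -0.204, "ty": 0.587, "tz": 0.058, "ax": 0, "ay": 0, "az": 0.133},
  ],
)

```text
time_s: 2.6
eef_pos: [0.4625, -0.1751, 0.1615]
tool_rot: [-3.141, 0.001, 0.344]
force: [0.2, -0.4, 0.5]
width: 0.0854
grip_force: 0.0
```

>>> step_arm(
  increments=[
    {"tx": 0.01, "ty": 0.124, "tz": 0.012, "ax": 0, "ay": 0, "az": 0.027},
    {"tx": 0.021, "ty": 0.248, "tz": 0.023, "ax": 0, "ay": 0, "az": 0.053},
    {"tx": 0.031, "ty": 0.372, "tz": 0.035, "ax": 0, "ay": 0, "az": 0.08},
    {"tx": 0.042, "ty": 0.496, "tz": 0.046, "ax": 0, "ay": 0, "az": 0.107},
    {"tx": 0.052, "ty": 0.619, "tz": 0.058, "ax": 0, "ay": 0, "az": 0.133},
  ],
)

```text
time_s: 3.02
eef_pos: [0.5146, -0.2878, 0.1498]
tool_rot: [-3.141, 0.001, -0.073]
force: [0.8, -0.5, 0.9]
width: 0.0853
grip_force: 0.0
```

Over the sage tray and on target. Descending slowly, then closing.

>>> step_arm(
  increments=[
    {"tx": 0, "ty": 0, "tz": 0.06, "ax": 0, "ay": 0, "az": 0},
    {"tx": 0, "ty": 0, "tz": 0.2, "ax": 0, "ay": 0, "az": 0},
    {"tx": 0, "ty": 0, "tz": 0.35, "ax": 0, "ay": 0, "az": 0},
    {"tx": 0, "ty": 0, "tz": 0.46, "ax": 0, "ay": 0, "az": 0},
    {"tx": 0, "ty": 0, "tz": 0.5, "ax": 0, "ay": 0, "az": 0},
  ],
)

```text
time_s: 3.43
eef_pos: [0.5123, -0.2856, 0.0467]
tool_rot: [-3.139, 0.005, -0.069]
force: [0.7, 0.6, -0.1]
width: 0.0854
grip_force: 0.0
```

>>> step_arm(
  increments=[
    {"tx": 0, "ty": 0, "tz": 0.05, "ax": 0, "ay": 0, "az": 0},
    {"tx": 0, "ty": 0, "tz": 0.11, "ax": 0, "ay": 0, "az": 0},
    {"tx": 0, "ty": 0, "tz": 0.17, "ax": 0, "ay": 0, "az": 0},
    {"tx": 0, "ty": 0, "tz": 0.21, "ax": 0, "ay": 0, "az": 0},
    {"tx": 0, "ty": 0, "tz": 0.23, "ax": 0, "ay": 0, "az": 0},
  ],
)

```text
time_s: 3.85
eef_pos: [0.5145, -0.2867, 0.004]
tool_rot: [3.142, 0.0, -0.069]
force: [-0.2, 0.2, 0.4]
width: 0.0852
grip_force: 0.0
```

>>> step_arm(
  increments=[
    {"tx": 0, "ty": 0, "tz": 0, "ax": 0, "ay": 0, "az": 0},
    {"tx": 0, "ty": 0, "tz": 0, "ax": 0, "ay": 0, "az": 0},
    {"tx": 0, "ty": 0, "tz": 0, "ax": 0, "ay": 0, "az": 0},
    {"tx": 0, "ty": 0, "tz": 0, "ax": 0, "ay": 0, "az": 0},
    {"tx": 0, "ty": 0, "tz": 0, "ax": 0, "ay": 0, "az": 0},
  ],
  grip=-1,
  force=40,
)

```text
time_s: 4.27
eef_pos: [0.5151, -0.2872, 0.0054]
tool_rot: [3.141, -0.002, -0.069]
force: [-1.3, -1.0, 6.6]
width: 0.0552
grip_force: 44.0
```

>>> step_arm(
  increments=[
    {"tx": 0, "ty": 0, "tz": 0, "ax": 0, "ay": 0, "az": 0},
    {"tx": 0, "ty": 0, "tz": 0, "ax": 0, "ay": 0, "az": 0},
    {"tx": 0, "ty": 0, "tz": 0, "ax": 0, "ay": 0, "az": 0},
  ],
)

```text
time_s: 4.52
eef_pos: [0.5151, -0.2872, 0.0054]
tool_rot: [3.141, -0.002, -0.069]
force: [-1.2, -0.2, 6.9]
width: 0.0553
grip_force: 44.0
```

Run:
```python
from plan import *
s=(.5149,-.2869,.004,-3.95);a=(.5149,-.2869,.14,-3.95);g=(.5198,-.0067,.12,-21.2)
m=line(a,g,3)
plan(s,[(*a,S)]+[(*m[0][:4],[.1,.3,.5,.75,1]),m[1],(*m[2][:4],[.25,.5,.7,.9,1])])
```

```text
[{"tx": 0.0, "ty": 0.0, "tz": -0.068, "az": -0.0}, {"tx": 0.0, "ty": 0.0, "tz": -0.238, "az": -0.0}, {"tx": 0.0, "ty": 0.0, "tz": -0.442, "az": -0.0}, {"tx": 0.0, "ty": 0.0, "tz": -0.612, "az": -0.0}, {"tx": 0.0, "ty": 0.0, "tz": -0.68, "az": -0.0}]
[{"tx": -0.002, "ty": -0.047, "tz": 0.003, "az": 0.003}, {"tx": -0.007, "ty": -0.14, "tz": 0.01, "az": 0.01}, {"tx": -0.012, "ty": -0.233, "tz": 0.017, "az": 0.016}, {"tx": -0.018, "ty": -0.35, "tz": 0.025, "az": 0.024}, {"tx": -0.024, "ty": -0.466, "tz": 0.033, "az": 0.032}]
[{"tx": -0.014, "ty": -0.092, "tz": 0.007, "az": 0.006}, {"tx": -0.028, "ty": -0.185, "tz": 0.013, "az": 0.013}, {"tx": -0.042, "ty": -0.277, "tz": 0.02, "az": 0.019}, {"tx": -0.057, "ty": -0.37, "tz": 0.027, "az": 0.026}, {"tx": -0.071, "ty": -0.462, "tz": 0.034, "az": 0.032}]
[{"tx": -0.029, "ty": -0.113, "tz": 0.008, "az": 0.008}, {"tx": -0.058, "ty": -0.226, "tz": 0.017, "az": 0.016}, {"tx": -0.082, "ty": -0.317, "tz": 0.023, "az": 0.022}, {"tx": -0.105, "ty": -0.407, "tz": 0.03, "az": 0.029}, {"tx": -0.116, "ty": -0.452, "tz": 0.033, "az": 0.032}]
end [ 0.5199 -0.0068  0.12  ] -21.23
```

>>> step_arm(
  increments=[
    {"tx": 0, "ty": 0, "tz": -0.03, "ax": 0, "ay": 0, "az": 0},
    {"tx": 0, "ty": 0, "tz": -0.12, "ax": 0, "ay": 0, "az": 0},
    {"tx": 0, "ty": 0, "tz": -0.24, "ax": 0, "ay": 0, "az": 0},
    {"tx": 0, "ty": 0, "tz": -0.36, "ax": 0, "ay": 0, "az": 0},
    {"tx": 0, "ty": 0, "tz": -0.48, "ax": 0, "ay": 0, "az": 0},
  ],
)

```text
time_s: 4.93
eef_pos: [0.5139, -0.2863, 0.1013]
tool_rot: [-3.141, 0.001, -0.069]
force: [0.8, -0.3, -2.6]
width: 0.055
grip_force: 43.5
```

>>> step_arm(
  increments=[
    {"tx": 0, "ty": 0, "tz": -0.1, "ax": 0, "ay": 0, "az": 0},
    {"tx": 0, "ty": 0, "tz": -0.17, "ax": 0, "ay": 0, "az": 0},
    {"tx": 0, "ty": 0, "tz": -0.2, "ax": 0, "ay": 0, "az": 0},
    {"tx": 0, "ty": 0, "tz": -0.2, "ax": 0, "ay": 0, "az": 0},
  ],
)

```text
time_s: 5.27
eef_pos: [0.5149, -0.2869, 0.1417]
tool_rot: [3.141, -0.002, -0.069]
force: [0.3, -0.5, -4.0]
width: 0.0551
grip_force: 43.7
```

>>> step_arm(
  increments=[
    {"tx": -0.002, "ty": -0.047, "tz": 0.003, "ax": 0, "ay": 0, "az": 0.003},
    {"tx": -0.007, "ty": -0.14, "tz": 0.01, "ax": 0, "ay": 0, "az": 0.01},
    {"tx": -0.012, "ty": -0.233, "tz": 0.017, "ax": 0, "ay": 0, "az": 0.016},
    {"tx": -0.018, "ty": -0.35, "tz": 0.025, "ax": 0, "ay": 0, "az": 0.024},
    {"tx": -0.024, "ty": -0.466, "tz": 0.033, "ax": 0, "ay": 0, "az": 0.032},
  ],
)

```text
time_s: 5.68
eef_pos: [0.5149, -0.1917, 0.1319]
tool_rot: [-3.141, 0.003, -0.172]
force: [0.6, 0.8, -2.9]
width: 0.0554
grip_force: 43.6
```

>>> step_arm(
  increments=[
    {"tx": -0.014, "ty": -0.092, "tz": 0.007, "ax": 0, "ay": 0, "az": 0.006},
    {"tx": -0.028, "ty": -0.185, "tz": 0.013, "ax": 0, "ay": 0, "az": 0.013},
    {"tx": -0.042, "ty": -0.277, "tz": 0.02, "ax": 0, "ay": 0, "az": 0.019},
    {"tx": -0.057, "ty": -0.37, "tz": 0.027, "ax": 0, "ay": 0, "az": 0.026},
    {"tx": -0.071, "ty": -0.462, "tz": 0.034, "ax": 0, "ay": 0, "az": 0.032},
  ],
)

```text
time_s: 6.1
eef_pos: [0.5117, -0.1176, 0.1254]
tool_rot: [-3.124, 0.003, -0.235]
force: [-0.7, 0.6, -2.4]
width: 0.0551
grip_force: 43.6
```

>>> step_arm(
  increments=[
    {"tx": -0.029, "ty": -0.113, "tz": 0.008, "ax": 0, "ay": 0, "az": 0.008},
    {"tx": -0.058, "ty": -0.226, "tz": 0.017, "ax": 0, "ay": 0, "az": 0.016},
    {"tx": -0.082, "ty": -0.317, "tz": 0.023, "ax": 0, "ay": 0, "az": 0.022},
    {"tx": -0.105, "ty": -0.407, "tz": 0.03, "ax": 0, "ay": 0, "az": 0.029},
    {"tx": -0.116, "ty": -0.452, "tz": 0.033, "ax": 0, "ay": 0, "az": 0.032},
  ],
)

```text
time_s: 6.52
eef_pos: [0.4883, -0.1204, 0.1223]
tool_rot: [-3.086, 0.003, -0.275]
force: [0.7, -0.5, -2.7]
width: 0.055
grip_force: 43.6
```

>>> step_arm(
  increments=[
    {"tx": 0, "ty": 0, "tz": 0, "ax": 0, "ay": 0, "az": 0},
    {"tx": 0, "ty": 0, "tz": 0, "ax": 0, "ay": 0, "az": 0},
    {"tx": 0, "ty": 0, "tz": 0, "ax": 0, "ay": 0, "az": 0},
  ],
)

```text
time_s: 6.77
eef_pos: [0.4894, -0.1199, 0.1226]
tool_rot: [-3.086, 0.003, -0.273]
force: [0.3, 0.1, -3.4]
width: 0.0555
grip_force: 43.6
```

Run:
```python
from station import r
from h import *
import pickle
s=r.state();print(s['eef_pos'],s['tool_rot'],s['force'])
d={n:r.camera(n) for n in('scene','top')}
pickle.dump(d,open('b.pkl','wb'))
for n in d:
  P=cloud(d[n]);h=cv2.cvtColor(d[n]['img'],cv2.COLOR_BGR2HSV).astype(int)
  m=(h[...,0]>40)&(h[...,0]<90)&(h[...,1]>50)&(d[n]['depth']>0)&(P[...,2]>.1)&(P[...,2]<.2)&(abs(P[...,0]-.52)<.15)&(abs(P[...,1])<.12)
  q=P[m];print(n,len(q),np.percentile(q[:,2],[5,50,95]),rect(q,.142,.17))
  # lip heights at both ends
  a=np.radians(-21.2);u=(q[:,:2]-[.52,-.0067])@[np.cos(a),np.sin(a)]
  for k in(-1,1):
    e=q[(k*u>.055)&(q[:,2]>.14)];print(k,len(e),np.median(e[:,2]) if len(e) else 0)
v=d['scene']['img'][80:300,180:440];cv2.imwrite('pics/held.png',cv2.resize(v,None,fx=2.6,fy=2.6))
```

```text
[ 0.48936688 -0.1199201   0.12260855] [-3.08625344e+00  2.63999335e-03 -2.73091670e-01] [ 0.32200154  0.05662883 -3.41802339]
scene 248 [0.13505394 0.15322929 0.15796081] (198, array([ 0.4959, -0.0976,  0.0263,  0.1798, -9.6254]), np.float64(0.1546))
-1 67 0.15618149349324534
1 101 0.15434449528219654
top 140 [0.12704504 0.15341366 0.15905703] (120, array([  0.4869,  -0.1156,   0.0497,   0.1749, -15.6612]), np.float64(0.1543))
-1 34 0.15553706211614676
1 29 0.15566485359622456
```

View pics/held.png

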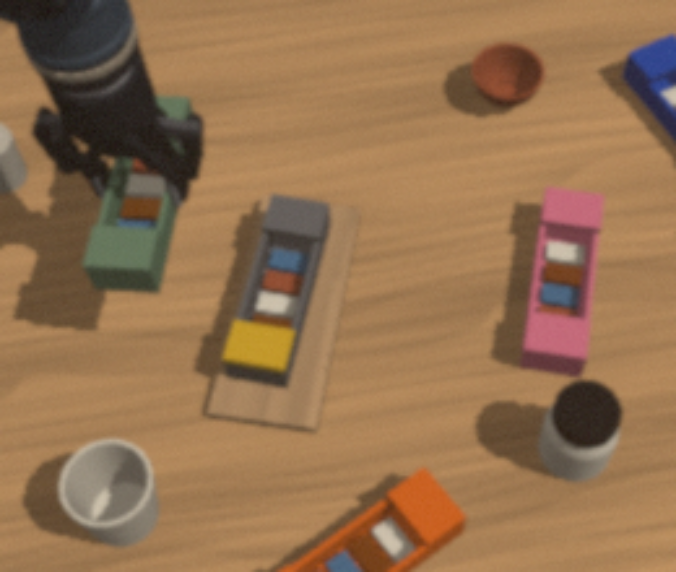

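The arm holds the tray level but stopped short, at y = -0.12 and slightly rolled. Likely a joint limit, so I'll check the joints.

Run:
```python
from station import r
s=r.state();print(s['qpos'].round(3),s['dq'].round(3),s['joint_efforts'].round(1),s['force'],s['time_s'])
```

```text
[-0.273  0.267 -0.266  1.041  0.055  3.141] [ 0.004  0.001 -0.     0.002 -0.    -0.   ] [ -0.2 -54.6  32.5   0.    0.3   0. ] [ 0.90522229 -0.30358989 -2.78379579] 6.8667
```

q6 is at its 3.14 limit, so yaw = q1 - q6 + π. The tray is symmetric, so I'll turn the tool the other way by about a half turn, to yaw 158.8°. The planner needs full rotations for this.

```bash
cat > plan.py <<'E'
import numpy as np,json
from scipy.spatial.transform import Rotation as Ro
U=[.2,.4,.6,.8,1]; S=[.1,.35,.65,.9,1]
def plan(p,rpy,wps):
    """p, rpy(rad) now; wps: (x,y,z,yawdeg,fractions) tool down. Prints one call per waypoint, propagating rounding."""
    p=np.array(p,float);R=Ro.from_euler('xyz',rpy)
    for x,y,z,w,fr in wps:
        G=Ro.from_euler('xyz',[np.pi,0,np.radians(w)])
        t=R.inv().apply(np.array([x,y,z])-p)/.2; a=(R.inv()*G).as_rotvec()/np.pi
        rows=[np.round(np.r_[t,a]*f,3)+0. for f in fr]
        print(json.dumps([dict(zip(("tx","ty","tz","ax","ay","az"),map(float,v))) for v in rows]))
        v=rows[-1];p=p+R.apply(v[:3]*.2);R=R*Ro.from_rotvec(v[3:]*np.pi)
    print('end',np.round(p,4),R.as_euler('xyz').round(4))
def line(a,b,n,fr=U):
    a,b=np.array(a,float),np.array(b,float)
    return [[*(a+(b-a)*(i+1)/n),fr] for i in range(n)]
E
python3 - <<'E'
from plan import *
m=line((.4894,-.1199,.1226,-15.65),(.5198,-.0067,.13,158.8),6)
m[-1][4]=[.25,.5,.75,.9,1]
plan((.4894,-.1199,.1226),(-3.0863,.0026,-.2731),m)
E
```

```text
[{"tx": 0.0, "ty": -0.02, "tz": 0.0, "ax": -0.003, "ay": -0.001, "az": -0.032}, {"tx": 0.0, "ty": -0.039, "tz": 0.0, "ax": -0.007, "ay": -0.001, "az": -0.065}, {"tx": -0.001, "ty": -0.059, "tz": 0.0, "ax": -0.01, "ay": -0.002, "az": -0.097}, {"tx": -0.001, "ty": -0.078, "tz": -0.001, "ax": -0.014, "ay": -0.003, "az": -0.129}, {"tx": -0.001, "ty": -0.098, "tz": -0.001, "ax": -0.017, "ay": -0.004, "az": -0.161}]
[{"tx": 0.009, "ty": -0.017, "tz": -0.001, "ax": 0.0, "ay": 0.0, "az": -0.032}, {"tx": 0.019, "ty": -0.034, "tz": -0.002, "ax": 0.0, "ay": 0.0, "az": -0.065}, {"tx": 0.028, "ty": -0.052, "tz": -0.003, "ax": 0.0, "ay": 0.0, "az": -0.097}, {"tx": 0.037, "ty": -0.069, "tz": -0.005, "ax": 0.0, "ay": 0.0, "az": -0.13}, {"tx": 0.046, "ty": -0.086, "tz": -0.006, "ax": -0.001, "ay": 0.0, "az": -0.162}]
[{"tx": 0.017, "ty": -0.01, "tz": -0.001, "ax": 0.0, "ay": 0.0, "az": -0.032}, {"tx": 0.033, "ty": -0.021, "tz": -0.002, "ax": 0.0, "ay": 0.0, "az": -0.065}, {"tx": 0.05, "ty": -0.031, "tz": -0.004, "ax": 0.0, "ay": 0.0, "az": -0.097}, {"tx": 0.066, "ty": -0.042, "tz": -0.005, "ax": 0.0,
[... 646 characters left out ...]
z": -0.065}, {"tx": 0.053, "ty": 0.025, "tz": -0.004, "ax": 0.0, "ay": 0.0, "az": -0.097}, {"tx": 0.071, "ty": 0.034, "tz": -0.005, "ax": 0.0, "ay": 0.0, "az": -0.129}, {"tx": 0.088, "ty": 0.042, "tz": -0.007, "ax": 0.0, "ay": 0.0, "az": -0.162}]
[{"tx": 0.014, "ty": 0.02, "tz": -0.001, "ax": 0.0, "ay": 0.0, "az": -0.04}, {"tx": 0.028, "ty": 0.04, "tz": -0.003, "ax": 0.0, "ay": 0.0, "az": -0.081}, {"tx": 0.042, "ty": 0.06, "tz": -0.004, "ax": 0.0, "ay": 0.0, "az": -0.121}, {"tx": 0.051, "ty": 0.072, "tz": -0.005, "ax": 0.0, "ay": 0.0, "az": -0.145}, {"tx": 0.056, "ty": 0.08, "tz": -0.006, "ax": 0.0, "ay": 0.0, "az": -0.161}]
end [ 0.5198 -0.0068  0.13  ] [-3.1404e+00  8.0000e-04  2.7712e+00]
```

>>> step_arm(
  increments=[
    {"tx": 0.0, "ty": -0.02, "tz": 0.0, "ax": -0.003, "ay": -0.001, "az": -0.032},
    {"tx": 0.0, "ty": -0.039, "tz": 0.0, "ax": -0.007, "ay": -0.001, "az": -0.065},
    {"tx": -0.001, "ty": -0.059, "tz": 0.0, "ax": -0.01, "ay": -0.002, "az": -0.097},
    {"tx": -0.001, "ty": -0.078, "tz": -0.001, "ax": -0.014, "ay": -0.003, "az": -0.129},
    {"tx": -0.001, "ty": -0.098, "tz": -0.001, "ax": -0.017, "ay": -0.004, "az": -0.161},
  ],
)

```text
time_s: 7.28
eef_pos: [0.4946, -0.1002, 0.1238]
tool_rot: [-3.14, 0.001, 0.239]
force: [-0.1, 0.2, -3.2]
width: 0.0553
grip_force: 43.6
```

>>> step_arm(
  increments=[
    {"tx": 0.009, "ty": -0.017, "tz": -0.001, "ax": 0, "ay": 0, "az": -0.032},
    {"tx": 0.019, "ty": -0.034, "tz": -0.002, "ax": 0, "ay": 0, "az": -0.065},
    {"tx": 0.028, "ty": -0.052, "tz": -0.003, "ax": 0, "ay": 0, "az": -0.097},
    {"tx": 0.037, "ty": -0.069, "tz": -0.005, "ax": 0, "ay": 0, "az": -0.13},
    {"tx": 0.046, "ty": -0.086, "tz": -0.006, "ax": -0.001, "ay": 0, "az": -0.162},
  ],
)

```text
time_s: 7.7
eef_pos: [0.4996, -0.0813, 0.125]
tool_rot: [3.141, 0.001, 0.748]
force: [0.1, -0.2, -3.8]
width: 0.0555
grip_force: 43.6
```

>>> step_arm(
  increments=[
    {"tx": 0.017, "ty": -0.01, "tz": -0.001, "ax": 0, "ay": 0, "az": -0.032},
    {"tx": 0.033, "ty": -0.021, "tz": -0.002, "ax": 0, "ay": 0, "az": -0.065},
    {"tx": 0.05, "ty": -0.031, "tz": -0.004, "ax": 0, "ay": 0, "az": -0.097},
    {"tx": 0.066, "ty": -0.042, "tz": -0.005, "ax": 0, "ay": 0, "az": -0.129},
    {"tx": 0.083, "ty": -0.052, "tz": -0.006, "ax": 0, "ay": 0, "az": -0.162},
  ],
)

```text
time_s: 8.12
eef_pos: [0.5047, -0.0623, 0.1261]
tool_rot: [3.141, 0.001, 1.257]
force: [-0.5, 0.7, -3.2]
width: 0.0553
grip_force: 43.6
```

>>> step_arm(
  increments=[
    {"tx": 0.019, "ty": -0.001, "tz": -0.001, "ax": 0, "ay": 0, "az": -0.032},
    {"tx": 0.039, "ty": -0.002, "tz": -0.003, "ax": 0, "ay": 0, "az": -0.064},
    {"tx": 0.058, "ty": -0.004, "tz": -0.004, "ax": 0, "ay": 0, "az": -0.097},
    {"tx": 0.078, "ty": -0.005, "tz": -0.005, "ax": 0, "ay": 0, "az": -0.129},
    {"tx": 0.097, "ty": -0.006, "tz": -0.006, "ax": 0, "ay": 0, "az": -0.161},
  ],
)

```text
time_s: 8.53
eef_pos: [0.5096, -0.0435, 0.1273]
tool_rot: [-3.141, 0.001, 1.763]
force: [0.1, 0.7, -2.7]
width: 0.055
grip_force: 43.6
```

>>> step_arm(
  increments=[
    {"tx": 0.018, "ty": 0.008, "tz": -0.001, "ax": 0, "ay": 0, "az": -0.032},
    {"tx": 0.035, "ty": 0.017, "tz": -0.003, "ax": 0, "ay": 0, "az": -0.065},
    {"tx": 0.053, "ty": 0.025, "tz": -0.004, "ax": 0, "ay": 0, "az": -0.097},
    {"tx": 0.071, "ty": 0.034, "tz": -0.005, "ax": 0, "ay": 0, "az": -0.129},
    {"tx": 0.088, "ty": 0.042, "tz": -0.007, "ax": 0, "ay": 0, "az": -0.162},
  ],
)

```text
time_s: 8.95
eef_pos: [0.5146, -0.0246, 0.1287]
tool_rot: [-3.141, 0.001, 2.272]
force: [0.1, -0.7, -3.4]
width: 0.0552
grip_force: 43.6
```

>>> step_arm(
  increments=[
    {"tx": 0.014, "ty": 0.02, "tz": -0.001, "ax": 0, "ay": 0, "az": -0.04},
    {"tx": 0.028, "ty": 0.04, "tz": -0.003, "ax": 0, "ay": 0, "az": -0.081},
    {"tx": 0.042, "ty": 0.06, "tz": -0.004, "ax": 0, "ay": 0, "az": -0.121},
    {"tx": 0.051, "ty": 0.072, "tz": -0.005, "ax": 0, "ay": 0, "az": -0.145},
    {"tx": 0.056, "ty": 0.08, "tz": -0.006, "ax": 0, "ay": 0, "az": -0.161},
  ],
)

```text
time_s: 9.37
eef_pos: [0.5197, -0.0056, 0.1298]
tool_rot: [-3.141, 0.0, 2.778]
force: [0.9, 0.2, -3.7]
width: 0.0552
grip_force: 43.6
```

>>> step_arm(
  increments=[
    {"tx": 0, "ty": 0, "tz": 0, "ax": 0, "ay": 0, "az": 0},
    {"tx": 0, "ty": 0, "tz": 0, "ax": 0, "ay": 0, "az": 0},
    {"tx": 0, "ty": 0, "tz": 0, "ax": 0, "ay": 0, "az": 0},
  ],
)

```text
time_s: 9.62
eef_pos: [0.5194, -0.0062, 0.1298]
tool_rot: [-3.14, 0.0, 2.771]
force: [0.2, 0.1, -3.3]
width: 0.0548
grip_force: 43.6
```

```bash
cat >> h.py <<'E'
A=np.radians(-21.2);EX=np.array([np.cos(A),np.sin(A)]);EY=np.array([-EX[1],EX[0]]);G0=np.array([.5431,-.0157])
def held(c,name,zlo,zhi):
    """points of a tray's top in grey's frame: x,y extents over lips, heights at both ends, yaw of long edges"""
    P=cloud(c);h=cv2.cvtColor(c['img'],cv2.COLOR_BGR2HSV).astype(int);H,Sa=h[...,0],h[...,1]
    m=((H>40)&(H<90)&(Sa>50)) if name=='sage' else (((H>160)|(H<3))&(Sa>80))
    q=P[m&(c['depth']>0)];q=q[(q[:,2]>zlo)&(q[:,2]<zhi)]
    g=np.c_[(q[:,:2]-G0)@EX,(q[:,:2]-G0)@EY,q[:,2]];g=g[(abs(g[:,0])<.14)&(abs(g[:,1])<.06)]
    x0,x1=np.percentile(g[:,0],[.5,99.5]);o=[len(g),'x',x0.round(4),x1.round(4),'mid',((x0+x1)/2).round(4)]
    for e in(g[g[:,0]<x0+.035],g[g[:,0]>x1-.035]):
        y0,y1=np.percentile(e[:,1],[1,99]);o+=['|y',y0.round(4),y1.round(4),'mid',((y0+y1)/2).round(4),'z',np.median(e[:,2]).round(4)]
    return ' '.join(map(str,o))
E
python3 - <<'E'
from station import r
from h import *
s=r.state();print(s['eef_pos'],s['tool_rot'],s['qpos'].round(2),s['time_s'])
for n in('scene','top'): print(n,held(r.camera(n),'sage',.15,.19))
E
```

```text
[ 0.51944782 -0.00621706  0.12981083] [-3.14038427e+00  1.48919448e-04  2.77053498e+00] [-0.01  0.28 -0.22  1.07 -0.    0.36] 9.6167
scene 554 x -0.11 0.0647 mid -0.0227 |y 0.0183 0.0301 mid 0.0242 z 0.1617 |y -0.0243 0.0301 mid 0.0029 z 0.1622
top 1 x -0.1049 -0.1049 mid -0.1049 |y 0.0258 0.0258 mid 0.0258 z 0.1651 |y 0.0258 0.0258 mid 0.0258 z 0.1651
```

The held tray is level and about where it should be: x -23 to -25 mm, y 0 to 3 mm in grey's frame. Its underside is about 5.4 mm below the TCP. Lowering it.

>>> step_arm(
  increments=[
    {"tx": 0, "ty": 0, "tz": 0.03, "ax": 0, "ay": 0, "az": 0},
    {"tx": 0, "ty": 0, "tz": 0.1, "ax": 0, "ay": 0, "az": 0},
    {"tx": 0, "ty": 0, "tz": 0.18, "ax": 0, "ay": 0, "az": 0},
    {"tx": 0, "ty": 0, "tz": 0.25, "ax": 0, "ay": 0, "az": 0},
    {"tx": 0, "ty": 0, "tz": 0.3, "ax": 0, "ay": 0, "az": 0},
  ],
)

```text
time_s: 10.13
eef_pos: [0.5188, -0.0064, 0.0683]
tool_rot: [-3.14, -0.001, 2.772]
force: [-0.2, 0.1, -3.0]
width: 0.0554
grip_force: 43.6
```

>>> step_arm(
  increments=[
    {"tx": 0, "ty": 0, "tz": 0.025, "ax": 0, "ay": 0, "az": 0},
    {"tx": 0, "ty": 0, "tz": 0.04, "ax": 0, "ay": 0, "az": 0},
    {"tx": 0, "ty": 0, "tz": 0.05, "ax": 0, "ay": 0, "az": 0},
    {"tx": 0, "ty": 0, "tz": 0.055, "ax": 0, "ay": 0, "az": 0},
    {"tx": 0, "ty": 0, "tz": 0.06, "ax": 0, "ay": 0, "az": 0},
  ],
)

```text
time_s: 10.55
eef_pos: [0.5199, -0.0063, 0.0583]
tool_rot: [-3.141, 0.001, 2.772]
force: [-0.7, -0.2, -3.6]
width: 0.0552
grip_force: 43.6
```

>>> step_arm(
  increments=[
    {"tx": 0, "ty": 0, "tz": 0.004, "ax": 0, "ay": 0, "az": 0},
    {"tx": 0, "ty": 0, "tz": 0.007, "ax": 0, "ay": 0, "az": 0},
    {"tx": 0, "ty": 0, "tz": 0.01, "ax": 0, "ay": 0, "az": 0},
  ],
)

```text
time_s: 10.8
eef_pos: [0.5196, -0.0063, 0.0561]
tool_rot: [-3.141, 0.001, 2.772]
force: [-0.8, 0.4, -2.1]
width: 0.055
grip_force: 43.6
```

>>> step_arm(
  increments=[
    {"tx": 0, "ty": 0, "tz": 0.003, "ax": 0, "ay": 0, "az": 0},
    {"tx": 0, "ty": 0, "tz": 0.005, "ax": 0, "ay": 0, "az": 0},
    {"tx": 0, "ty": 0, "tz": 0.005, "ax": 0, "ay": 0, "az": 0},
  ],
)

```text
time_s: 11.05
eef_pos: [0.5196, -0.0063, 0.0554]
tool_rot: [-3.141, 0.001, 2.772]
force: [-2.2, -0.7, 3.9]
width: 0.0552
grip_force: 44.4
```

>>> step_arm(
  increments=[
    {"tx": 0, "ty": 0, "tz": 0, "ax": 0, "ay": 0, "az": 0},
    {"tx": 0, "ty": 0, "tz": 0, "ax": 0, "ay": 0, "az": 0},
    {"tx": 0, "ty": 0, "tz": 0, "ax": 0, "ay": 0, "az": 0},
    {"tx": 0, "ty": 0, "tz": 0, "ax": 0, "ay": 0, "az": 0},
    {"tx": 0, "ty": 0, "tz": 0, "ax": 0, "ay": 0, "az": 0},
  ],
  grip=1,
)

```text
time_s: 11.47
eef_pos: [0.5195, -0.0064, 0.0549]
tool_rot: [-3.14, 0.0, 2.772]
force: [-0.3, -0.3, 0.2]
width: 0.0852
grip_force: 0.0
```

>>> step_arm(
  increments=[
    {"tx": 0, "ty": 0, "tz": -0.05, "ax": 0, "ay": 0, "az": 0},
    {"tx": 0, "ty": 0, "tz": -0.15, "ax": 0, "ay": 0, "az": 0},
    {"tx": 0, "ty": 0, "tz": -0.3, "ax": 0, "ay": 0, "az": 0},
    {"tx": 0, "ty": 0, "tz": -0.45, "ax": 0, "ay": 0, "az": 0},
    {"tx": 0, "ty": 0, "tz": -0.6, "ax": 0, "ay": 0, "az": 0},
  ],
)

```text
time_s: 11.88
eef_pos: [0.5191, -0.0062, 0.1769]
tool_rot: [-3.14, 0.0, 2.772]
force: [0.5, -0.3, 0.8]
width: 0.0855
grip_force: 0.0
```

Run:
```python
from plan import *
# now 0.5198,-0.0068,0.175 (cmd), yaw 2.7712; go over pink
p=(.5198,-.0068,.175)
m=line((*p,158.78),(.5732,.2485,.13,159.95),3)
plan(p,(np.pi,0,2.7712),m+[(.5732,.2485,.04,159.95,S),(.5732,.2485,.004,159.95,S)])
```

```text
[{"tx": 0.014, "ty": 0.086, "tz": 0.015, "ax": 0.0, "ay": 0.0, "az": 0.0}, {"tx": 0.028, "ty": 0.172, "tz": 0.03, "ax": 0.0, "ay": 0.0, "az": -0.001}, {"tx": 0.043, "ty": 0.257, "tz": 0.045, "ax": 0.0, "ay": 0.0, "az": -0.001}, {"tx": 0.057, "ty": 0.343, "tz": 0.06, "ax": 0.0, "ay": 0.0, "az": -0.002}, {"tx": 0.071, "ty": 0.429, "tz": 0.075, "ax": 0.0, "ay": 0.0, "az": -0.002}]
[{"tx": 0.014, "ty": 0.086, "tz": 0.015, "ax": 0.0, "ay": 0.0, "az": 0.0}, {"tx": 0.027, "ty": 0.172, "tz": 0.03, "ax": 0.0, "ay": 0.0, "az": -0.001}, {"tx": 0.041, "ty": 0.257, "tz": 0.045, "ax": 0.0, "ay": 0.0, "az": -0.001}, {"tx": 0.055, "ty": 0.343, "tz": 0.06, "ax": 0.0, "ay": 0.0, "az": -0.002}, {"tx": 0.068, "ty": 0.429, "tz": 0.075, "ax": 0.0, "ay": 0.0, "az": -0.002}]
[{"tx": 0.013, "ty": 0.086, "tz": 0.015, "ax": 0.0, "ay": 0.0, "az": -0.001}, {"tx": 0.026, "ty": 0.172, "tz": 0.03, "ax": 0.0, "ay": 0.0, "az": -0.001}, {"tx": 0.04, "ty": 0.258, "tz": 0.045, "ax": 0.0, "ay": 0.0, "az": -0.002}, {"tx": 0.053, "ty": 0.344, "tz": 0.06, "ax": 0.0, "ay": 0.0, "az": -0.002}, {"tx": 0.066, "ty": 0.43, "tz": 0.075, "ax": 0.0, "ay": 0.0, "az": -0.003}]
[{"tx": 0.0, "ty": 0.0, "tz": 0.045, "ax": 0.0, "ay": 0.0, "az": 0.0}, {"tx": 0.0, "ty": 0.0, "tz": 0.158, "ax": 0.0, "ay": 0.0, "az": 0.0}, {"tx": 0.0, "ty": 0.0, "tz": 0.293, "ax": 0.0, "ay": 0.0, "az": 0.0}, {"tx": 0.0, "ty": 0.0, "tz": 0.405, "ax": 0.0, "ay": 0.0, "az": 0.0}, {"tx": 0.0, "ty": 0.0, "tz": 0.45, "ax": 0.0, "ay": 0.0, "az": 0.0}]
[{"tx": 0.0, "ty": 0.0, "tz": 0.018, "ax": 0.0, "ay": 0.0, "az": 0.0}, {"tx": 0.0, "ty": 0.0, "tz": 0.063, "ax": 0.0, "ay": 0.0, "az": 0.0}, {"tx": 0.0, "ty": 0.0, "tz": 0.117, "ax": 0.0, "ay": 0.0, "az": 0.0}, {"tx": 0.0, "ty": 0.0, "tz": 0.162, "ax": 0.0, "ay": 0.0, "az": 0.0}, {"tx": 0.0, "ty": 0.0, "tz": 0.18, "ax": 0.0, "ay": 0.0, "az": 0.0}]
end [0.5732 0.2485 0.004 ] [ 3.1416 -0.      2.7932]
```

>>> step_arm(
  increments=[
    {"tx": 0.014, "ty": 0.086, "tz": 0.015, "ax": 0, "ay": 0, "az": 0},
    {"tx": 0.028, "ty": 0.172, "tz": 0.03, "ax": 0, "ay": 0, "az": -0.001},
    {"tx": 0.043, "ty": 0.257, "tz": 0.045, "ax": 0, "ay": 0, "az": -0.001},
    {"tx": 0.057, "ty": 0.343, "tz": 0.06, "ax": 0, "ay": 0, "az": -0.002},
    {"tx": 0.071, "ty": 0.429, "tz": 0.075, "ax": 0, "ay": 0, "az": -0.002},
  ],
)

```text
time_s: 12.3
eef_pos: [0.5374, 0.0797, 0.1606]
tool_rot: [-3.141, 0.001, 2.778]
force: [0.3, -0.1, 0.7]
width: 0.0854
grip_force: 0.0
```

>>> step_arm(
  increments=[
    {"tx": 0.014, "ty": 0.086, "tz": 0.015, "ax": 0, "ay": 0, "az": 0},
    {"tx": 0.027, "ty": 0.172, "tz": 0.03, "ax": 0, "ay": 0, "az": -0.001},
    {"tx": 0.041, "ty": 0.257, "tz": 0.045, "ax": 0, "ay": 0, "az": -0.001},
    {"tx": 0.055, "ty": 0.343, "tz": 0.06, "ax": 0, "ay": 0, "az": -0.002},
    {"tx": 0.068, "ty": 0.429, "tz": 0.075, "ax": 0, "ay": 0, "az": -0.002},
  ],
)

```text
time_s: 12.72
eef_pos: [0.5551, 0.1648, 0.1453]
tool_rot: [-3.141, 0.001, 2.785]
force: [-0.5, 0.3, 0.4]
width: 0.0854
grip_force: 0.0
```

>>> step_arm(
  increments=[
    {"tx": 0.013, "ty": 0.086, "tz": 0.015, "ax": 0, "ay": 0, "az": -0.001},
    {"tx": 0.026, "ty": 0.172, "tz": 0.03, "ax": 0, "ay": 0, "az": -0.001},
    {"tx": 0.04, "ty": 0.258, "tz": 0.045, "ax": 0, "ay": 0, "az": -0.002},
    {"tx": 0.053, "ty": 0.344, "tz": 0.06, "ax": 0, "ay": 0, "az": -0.002},
    {"tx": 0.066, "ty": 0.43, "tz": 0.075, "ax": 0, "ay": 0, "az": -0.003},
  ],
)

```text
time_s: 13.13
eef_pos: [0.5729, 0.2504, 0.1297]
tool_rot: [-3.141, 0.0, 2.794]
force: [-0.4, 0.5, -0.0]
width: 0.0854
grip_force: 0.0
```

Run:
```python
from station import r
from h import *
s=r.state();print(s['eef_pos'],s['tool_rot'],s['time_s'])
d={n:r.camera(n) for n in('scene','top')}
for n in d: print(n,held(d[n],'sage',.075,.1))
print(hrect(d['top'],(340,214,40,50),.08,.1),hrect(d['scene'],(290,180,34,50),.08,.1))
v=d['scene']['img'][80:300,180:440];cv2.imwrite('pics/s1.png',cv2.resize(v,None,fx=2.6,fy=2.6))
```

```text
[0.57288449 0.25042394 0.12971001] [-3.14061650e+00  4.24719928e-04  2.79409235e+00] 13.1333
scene 547 x -0.1056 0.0644 mid -0.0206 |y -0.0218 0.0215 mid -0.0002 z 0.0876 |y -0.0242 0.0304 mid 0.0031 z 0.0879
top 145 x -0.1161 0.0609 mid -0.0276 |y -0.0264 0.0249 mid -0.0008 z 0.0892 |y -0.0264 0.0196 mid -0.0034 z 0.087
(709, array([ 5.18500e-01, -5.20000e-03,  5.61000e-02,  1.79900e-01,
       -2.11319e+01]), np.float64(0.0882)) (861, array([ 5.19800e-01, -4.10000e-03,  5.67000e-02,  1.82900e-01,
       -2.09269e+01]), np.float64(0.0875))
```

View pics/s1.png

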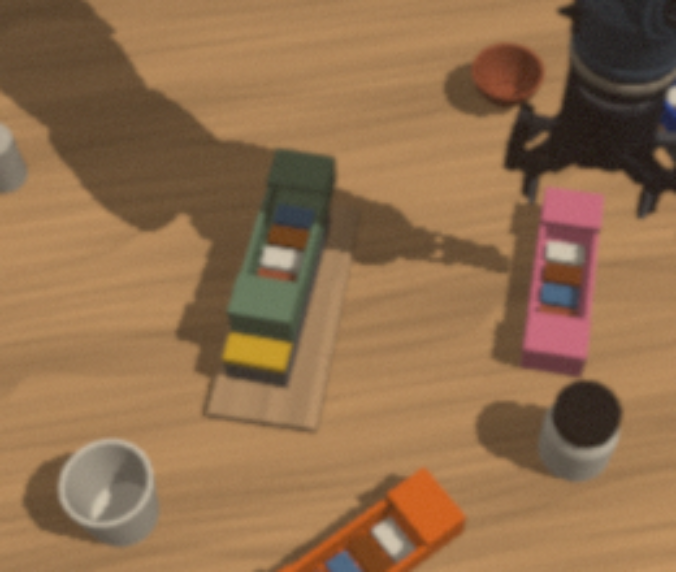

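Sage rests on the grey lips at x ≈ -26 mm, y ≈ +1.6 mm, top at 88 mm, and it is level. Now the pink grasp.

>>> step_arm(
  increments=[
    {"tx": 0, "ty": 0, "tz": 0.045, "ax": 0, "ay": 0, "az": 0},
    {"tx": 0, "ty": 0, "tz": 0.16, "ax": 0, "ay": 0, "az": 0},
    {"tx": 0, "ty": 0, "tz": 0.29, "ax": 0, "ay": 0, "az": 0},
    {"tx": 0, "ty": 0, "tz": 0.4, "ax": 0, "ay": 0, "az": 0},
    {"tx": 0, "ty": 0, "tz": 0.45, "ax": 0, "ay": 0, "az": 0},
  ],
)

```text
time_s: 13.65
eef_pos: [0.5708, 0.2476, 0.0364]
tool_rot: [-3.137, -0.003, 2.793]
force: [-0.5, 0.2, -0.7]
width: 0.0851
grip_force: 0.0
```

>>> step_arm(
  increments=[
    {"tx": 0, "ty": 0, "tz": 0.04, "ax": 0, "ay": 0, "az": 0},
    {"tx": 0, "ty": 0, "tz": 0.09, "ax": 0, "ay": 0, "az": 0},
    {"tx": 0, "ty": 0, "tz": 0.14, "ax": 0, "ay": 0, "az": 0},
    {"tx": 0, "ty": 0, "tz": 0.17, "ax": 0, "ay": 0, "az": 0},
    {"tx": 0, "ty": 0, "tz": 0.18, "ax": 0, "ay": 0, "az": 0},
  ],
)

```text
time_s: 14.07
eef_pos: [0.5724, 0.2488, 0.0028]
tool_rot: [-3.14, -0.0, 2.794]
force: [0.3, 0.2, 1.1]
width: 0.0852
grip_force: 0.0
```

>>> step_arm(
  increments=[
    {"tx": 0, "ty": 0, "tz": 0, "ax": 0, "ay": 0, "az": 0},
    {"tx": 0, "ty": 0, "tz": 0, "ax": 0, "ay": 0, "az": 0},
    {"tx": 0, "ty": 0, "tz": 0, "ax": 0, "ay": 0, "az": 0},
    {"tx": 0, "ty": 0, "tz": 0, "ax": 0, "ay": 0, "az": 0},
    {"tx": 0, "ty": 0, "tz": 0, "ax": 0, "ay": 0, "az": 0},
  ],
  grip=-1,
  force=40,
)

```text
time_s: 14.48
eef_pos: [0.573, 0.2491, 0.0043]
tool_rot: [-3.141, 0.001, 2.794]
force: [0.0, -1.0, 5.4]
width: 0.055
grip_force: 44.5
```

>>> step_arm(
  increments=[
    {"tx": 0, "ty": 0, "tz": 0, "ax": 0, "ay": 0, "az": 0},
    {"tx": 0, "ty": 0, "tz": 0, "ax": 0, "ay": 0, "az": 0},
    {"tx": 0, "ty": 0, "tz": 0, "ax": 0, "ay": 0, "az": 0},
  ],
)

```text
time_s: 14.73
eef_pos: [0.573, 0.2491, 0.0043]
tool_rot: [-3.141, 0.001, 2.794]
force: [-0.8, 0.5, 5.9]
width: 0.0555
grip_force: 44.7
```

>>> step_arm(
  increments=[
    {"tx": 0, "ty": 0, "tz": -0.03, "ax": 0, "ay": 0, "az": 0},
    {"tx": 0, "ty": 0, "tz": -0.12, "ax": 0, "ay": 0, "az": 0},
    {"tx": 0, "ty": 0, "tz": -0.24, "ax": 0, "ay": 0, "az": 0},
    {"tx": 0, "ty": 0, "tz": -0.37, "ax": 0, "ay": 0, "az": 0},
    {"tx": 0, "ty": 0, "tz": -0.5, "ax": 0, "ay": 0, "az": 0},
  ],
)

```text
time_s: 15.15
eef_pos: [0.5719, 0.2488, 0.1042]
tool_rot: [-3.139, -0.001, 2.794]
force: [0.8, 1.3, -2.4]
width: 0.055
grip_force: 43.6
```

>>> step_arm(
  increments=[
    {"tx": 0, "ty": 0, "tz": -0.12, "ax": 0, "ay": 0, "az": 0},
    {"tx": 0, "ty": 0, "tz": -0.22, "ax": 0, "ay": 0, "az": 0},
    {"tx": 0, "ty": 0, "tz": -0.28, "ax": 0, "ay": 0, "az": 0},
    {"tx": 0, "ty": 0, "tz": -0.3, "ax": 0, "ay": 0, "az": 0},
    {"tx": 0, "ty": 0, "tz": -0.3, "ax": 0, "ay": 0, "az": 0},
  ],
)

```text
time_s: 15.57
eef_pos: [0.5729, 0.2493, 0.1645]
tool_rot: [-3.142, 0.001, 2.794]
force: [0.2, 0.5, -3.2]
width: 0.055
grip_force: 43.8
```

Run:
```python
from plan import *
p=(.5732,.2485,.164)
m=line((*p,160.04),(.5433,-.015,.16,158.85),3)
m[0][4]=[.1,.3,.5,.75,1];m[2][4]=[.25,.5,.7,.9,1]
plan(p,(np.pi,0,2.7932),m)
```

```text
[{"tx": -0.01, "ty": -0.043, "tz": 0.001, "ax": 0.0, "ay": 0.0, "az": 0.0}, {"tx": -0.031, "ty": -0.129, "tz": 0.002, "ax": 0.0, "ay": 0.0, "az": 0.001}, {"tx": -0.052, "ty": -0.215, "tz": 0.003, "ax": 0.0, "ay": 0.0, "az": 0.001}, {"tx": -0.077, "ty": -0.322, "tz": 0.005, "ax": 0.0, "ay": 0.0, "az": 0.002}, {"tx": -0.103, "ty": -0.43, "tz": 0.007, "ax": 0.0, "ay": 0.0, "az": 0.002}]
[{"tx": -0.021, "ty": -0.086, "tz": 0.001, "ax": 0.0, "ay": 0.0, "az": 0.0}, {"tx": -0.042, "ty": -0.172, "tz": 0.003, "ax": 0.0, "ay": 0.0, "az": 0.001}, {"tx": -0.064, "ty": -0.257, "tz": 0.004, "ax": 0.0, "ay": 0.0, "az": 0.001}, {"tx": -0.085, "ty": -0.343, "tz": 0.005, "ax": 0.0, "ay": 0.0, "az": 0.002}, {"tx": -0.106, "ty": -0.429, "tz": 0.006, "ax": 0.0, "ay": 0.0, "az": 0.002}]
[{"tx": -0.027, "ty": -0.107, "tz": 0.002, "ax": 0.0, "ay": 0.0, "az": 0.001}, {"tx": -0.054, "ty": -0.214, "tz": 0.003, "ax": 0.0, "ay": 0.0, "az": 0.001}, {"tx": -0.076, "ty": -0.3, "tz": 0.005, "ax": 0.0, "ay": 0.0, "az": 0.002}, {"tx": -0.098, "ty": -0.386, "tz": 0.006, "ax": 0.0, "ay": 0.0, "az": 0.002}, {"tx": -0.108, "ty": -0.428, "tz": 0.007, "ax": 0.0, "ay": 0.0, "az": 0.003}]
end [ 0.5433 -0.0149  0.16  ] [3.1416 0.     2.7712]
```

>>> step_arm(
  increments=[
    {"tx": -0.01, "ty": -0.043, "tz": 0.001, "ax": 0, "ay": 0, "az": 0},
    {"tx": -0.031, "ty": -0.129, "tz": 0.002, "ax": 0, "ay": 0, "az": 0.001},
    {"tx": -0.052, "ty": -0.215, "tz": 0.003, "ax": 0, "ay": 0, "az": 0.001},
    {"tx": -0.077, "ty": -0.322, "tz": 0.005, "ax": 0, "ay": 0, "az": 0.002},
    {"tx": -0.103, "ty": -0.43, "tz": 0.007, "ax": 0, "ay": 0, "az": 0.002},
  ],
)

```text
time_s: 15.98
eef_pos: [0.5615, 0.1599, 0.1605]
tool_rot: [-3.139, -0.002, 2.788]
force: [1.1, 0.0, -3.5]
width: 0.0552
grip_force: 43.7
```

>>> step_arm(
  increments=[
    {"tx": -0.021, "ty": -0.086, "tz": 0.001, "ax": 0, "ay": 0, "az": 0},
    {"tx": -0.042, "ty": -0.172, "tz": 0.003, "ax": 0, "ay": 0, "az": 0.001},
    {"tx": -0.064, "ty": -0.257, "tz": 0.004, "ax": 0, "ay": 0, "az": 0.001},
    {"tx": -0.085, "ty": -0.343, "tz": 0.005, "ax": 0, "ay": 0, "az": 0.002},
    {"tx": -0.106, "ty": -0.429, "tz": 0.006, "ax": 0, "ay": 0, "az": 0.002},
  ],
)

```text
time_s: 16.4
eef_pos: [0.5515, 0.0719, 0.1596]
tool_rot: [-3.139, -0.002, 2.781]
force: [1.2, 0.2, -3.2]
width: 0.055
grip_force: 43.7
```

>>> step_arm(
  increments=[
    {"tx": -0.027, "ty": -0.107, "tz": 0.002, "ax": 0, "ay": 0, "az": 0.001},
    {"tx": -0.054, "ty": -0.214, "tz": 0.003, "ax": 0, "ay": 0, "az": 0.001},
    {"tx": -0.076, "ty": -0.3, "tz": 0.005, "ax": 0, "ay": 0, "az": 0.002},
    {"tx": -0.098, "ty": -0.386, "tz": 0.006, "ax": 0, "ay": 0, "az": 0.002},
    {"tx": -0.108, "ty": -0.428, "tz": 0.007, "ax": 0, "ay": 0, "az": 0.003},
  ],
)

```text
time_s: 16.82
eef_pos: [0.5414, -0.0164, 0.1585]
tool_rot: [-3.139, -0.002, 2.771]
force: [0.2, -0.4, -3.7]
width: 0.0554
grip_force: 43.7
```

>>> step_arm(
  increments=[
    {"tx": 0, "ty": 0, "tz": 0, "ax": 0, "ay": 0, "az": 0},
    {"tx": 0, "ty": 0, "tz": 0, "ax": 0, "ay": 0, "az": 0},
    {"tx": 0, "ty": 0, "tz": 0, "ax": 0, "ay": 0, "az": 0},
  ],
)

```text
time_s: 17.07
eef_pos: [0.5428, -0.0137, 0.1595]
tool_rot: [-3.141, -0.0, 2.772]
force: [-0.6, -0.1, -3.6]
width: 0.0553
grip_force: 43.7
```

Run:
```python
from station import r
from h import *
s=r.state();print(s['eef_pos'],s['tool_rot'],s['qpos'].round(2),s['time_s'])
for n in('scene','top'): print(n,held(r.camera(n),'pink',.18,.22))
```

```text
[ 0.54277944 -0.01371495  0.15947434] [-3.14059881e+00 -4.66206713e-04  2.77236445e+00] [-0.02  0.3  -0.11  1.16 -0.    0.34] 17.0667
scene 764 x -0.0872 0.0906 mid 0.0017 |y 0.0184 0.032 mid 0.0252 z 0.1931 |y -0.0241 0.0315 mid 0.0037 z 0.1926
top 47 x -0.0909 -0.0499 mid -0.0704 |y 0.019 0.0273 mid 0.0232 z 0.194 |y 0.0196 0.0272 mid 0.0234 z 0.1941
```

>>> step_arm(
  increments=[
    {"tx": 0, "ty": 0.005, "tz": 0.03, "ax": 0, "ay": 0, "az": 0},
    {"tx": 0, "ty": 0.005, "tz": 0.1, "ax": 0, "ay": 0, "az": 0},
    {"tx": 0, "ty": -0.005, "tz": 0.18, "ax": 0, "ay": 0, "az": 0},
    {"tx": 0, "ty": -0.005, "tz": 0.25, "ax": 0, "ay": 0, "az": 0},
    {"tx": 0, "ty": -0.005, "tz": 0.29, "ax": 0, "ay": 0, "az": 0},
  ],
)

```text
time_s: 17.58
eef_pos: [0.5417, -0.0147, 0.1]
tool_rot: [-3.14, -0.002, 2.773]
force: [-0.9, 0.5, -3.2]
width: 0.055
grip_force: 43.6
```

>>> step_arm(
  increments=[
    {"tx": 0, "ty": 0, "tz": 0.01, "ax": 0, "ay": 0, "az": 0},
    {"tx": 0, "ty": 0, "tz": 0.02, "ax": 0, "ay": 0, "az": 0},
    {"tx": 0, "ty": 0, "tz": 0.028, "ax": 0, "ay": 0, "az": 0},
    {"tx": 0, "ty": 0, "tz": 0.034, "ax": 0, "ay": 0, "az": 0},
    {"tx": 0, "ty": 0, "tz": 0.037, "ax": 0, "ay": 0, "az": 0},
  ],
)

```text
time_s: 18.0
eef_pos: [0.5429, -0.0153, 0.0949]
tool_rot: [-3.141, 0.001, 2.772]
force: [0.1, -0.4, -2.3]
width: 0.0555
grip_force: 43.6
```

>>> step_arm(
  increments=[
    {"tx": 0, "ty": 0, "tz": 0.003, "ax": 0, "ay": 0, "az": 0},
    {"tx": 0, "ty": 0, "tz": 0.006, "ax": 0, "ay": 0, "az": 0},
    {"tx": 0, "ty": 0, "tz": 0.007, "ax": 0, "ay": 0, "az": 0},
  ],
)

```text
time_s: 18.25
eef_pos: [0.5426, -0.0153, 0.0932]
tool_rot: [-3.141, 0.0, 2.772]
force: [-0.5, -0.3, -3.2]
width: 0.0553
grip_force: 43.6
```

>>> step_arm(
  increments=[
    {"tx": 0, "ty": 0, "tz": 0.003, "ax": 0, "ay": 0, "az": 0},
    {"tx": 0, "ty": 0, "tz": 0.005, "ax": 0, "ay": 0, "az": 0},
    {"tx": 0, "ty": 0, "tz": 0.005, "ax": 0, "ay": 0, "az": 0},
  ],
)

```text
time_s: 18.5
eef_pos: [0.5426, -0.0153, 0.0923]
tool_rot: [-3.141, 0.001, 2.772]
force: [-0.6, -0.6, 0.7]
width: 0.0552
grip_force: 44.0
```

Contact is carrying the weight (force went from -3.3 to +0.7 N). I'll press slightly, release and rise.

>>> step_arm(
  increments=[
    {"tx": 0, "ty": 0, "tz": 0.002, "ax": 0, "ay": 0, "az": 0},
    {"tx": 0, "ty": 0, "tz": 0.002, "ax": 0, "ay": 0, "az": 0},
  ],
)

```text
time_s: 18.67
eef_pos: [0.5427, -0.0153, 0.0923]
tool_rot: [-3.141, 0.001, 2.772]
force: [-3.5, -0.4, 5.4]
width: 0.055
grip_force: 44.7
```

>>> step_arm(
  increments=[
    {"tx": 0, "ty": 0, "tz": 0, "ax": 0, "ay": 0, "az": 0},
    {"tx": 0, "ty": 0, "tz": 0, "ax": 0, "ay": 0, "az": 0},
    {"tx": 0, "ty": 0, "tz": 0, "ax": 0, "ay": 0, "az": 0},
    {"tx": 0, "ty": 0, "tz": 0, "ax": 0, "ay": 0, "az": 0},
    {"tx": 0, "ty": 0, "tz": 0, "ax": 0, "ay": 0, "az": 0},
  ],
  grip=1,
)

```text
time_s: 19.08
eef_pos: [0.5426, -0.0153, 0.0916]
tool_rot: [-3.14, 0.0, 2.772]
force: [0.5, 0.2, -0.8]
width: 0.0853
grip_force: 0.0
```

>>> step_arm(
  increments=[
    {"tx": 0, "ty": 0, "tz": -0.05, "ax": 0, "ay": 0, "az": 0},
    {"tx": 0, "ty": 0, "tz": -0.15, "ax": 0, "ay": 0, "az": 0},
    {"tx": 0, "ty": 0, "tz": -0.3, "ax": 0, "ay": 0, "az": 0},
    {"tx": 0, "ty": 0, "tz": -0.45, "ax": 0, "ay": 0, "az": 0},
    {"tx": 0, "ty": 0, "tz": -0.6, "ax": 0, "ay": 0, "az": 0},
  ],
)

```text
time_s: 19.5
eef_pos: [0.5423, -0.0151, 0.2137]
tool_rot: [-3.14, 0.0, 2.772]
force: [0.6, 0.1, 0.0]
width: 0.0857
grip_force: 0.0
```

>>> step_arm(
  increments=[
    {"tx": -0.1, "ty": 0.15, "tz": 0, "ax": 0, "ay": 0, "az": 0},
    {"tx": -0.1, "ty": 0.3, "tz": 0, "ax": 0, "ay": 0, "az": 0},
    {"tx": -0.1, "ty": 0.45, "tz": 0, "ax": 0, "ay": 0, "az": 0},
    {"tx": -0.1, "ty": 0.6, "tz": 0, "ax": 0, "ay": 0, "az": 0},
    {"tx": -0.1, "ty": 0.75, "tz": 0, "ax": 0, "ay": 0, "az": 0},
  ],
)

```text
time_s: 19.92
eef_pos: [0.6158, 0.1188, 0.2124]
tool_rot: [-3.141, 0.001, 2.772]
force: [1.1, -0.3, 0.3]
width: 0.0857
grip_force: 0.0
```

>>> step_arm(
  increments=[
    {"tx": 0, "ty": 0.2, "tz": 0, "ax": 0, "ay": 0, "az": 0},
    {"tx": 0, "ty": 0.35, "tz": 0, "ax": 0, "ay": 0, "az": 0},
    {"tx": 0, "ty": 0.45, "tz": 0, "ax": 0, "ay": 0, "az": 0},
    {"tx": 0, "ty": 0.5, "tz": 0, "ax": 0, "ay": 0, "az": 0},
    {"tx": 0, "ty": 0.5, "tz": 0, "ax": 0, "ay": 0, "az": 0},
  ],
)

```text
time_s: 20.33
eef_pos: [0.6518, 0.2126, 0.2112]
tool_rot: [-3.141, -0.0, 2.774]
force: [-0.7, 0.9, 0.1]
width: 0.0853
grip_force: 0.0
```

Run:
```python
from station import r
from h import *
s=r.state();print(s['eef_pos'],s['force'],s['time_s'])
d={n:r.camera(n) for n in('scene','top')}
for n,b in(('top',(350,214,48,56)),('scene',(290,180,40,60))):
  for lo,hi in((.115,.14),):
    k,v,z=hrect(d[n],b,lo,hi);e=v[:2]-G0;print(n,v,z,'in grey frame',e@EX,e@EY)
  print(held(d[n],'pink',.11,.14)); print(held(d[n],'sage',.07,.1))
v=d['scene']['img'][80:300,180:440];cv2.imwrite('pics/s2.png',cv2.resize(v,None,fx=2.6,fy=2.6))
```

```text
[0.6517574  0.21256202 0.21116432] [-0.73611907  0.93759569  0.11658788] 20.3333
top [ 5.43000e-01 -1.47000e-02  5.60000e-02  1.80700e-01 -2.13133e+01] 0.126 in grey frame -0.00045485695020363296 0.0008961613442073061
657 x -0.0907 0.0863 mid -0.0022 |y -0.0266 0.0251 mid -0.0007 z 0.1266 |y -0.0265 0.0244 mid -0.0011 z 0.1266
16 x -0.1151 -0.0931 mid -0.1041 |y -0.0247 0.0218 mid -0.0014 z 0.0901 |y -0.0247 0.0218 mid -0.0014 z 0.0901
scene [ 5.43900e-01 -1.38000e-02  5.76000e-02  1.83300e-01 -2.15276e+01] 0.1252 in grey frame 5.877235781645615e-05 0.0020607148783751542
1125 x -0.0888 0.0913 mid 0.0012 |y -0.024 0.0303 mid 0.0031 z 0.1258 |y -0.0256 0.0302 mid 0.0023 z 0.1254
1 x 0.0565 0.0565 mid 0.0565 |y 0.0311 0.0311 mid 0.0311 z 0.0733 |y 0.0311 0.0311 mid 0.0311 z 0.0733
```

View pics/s2.png

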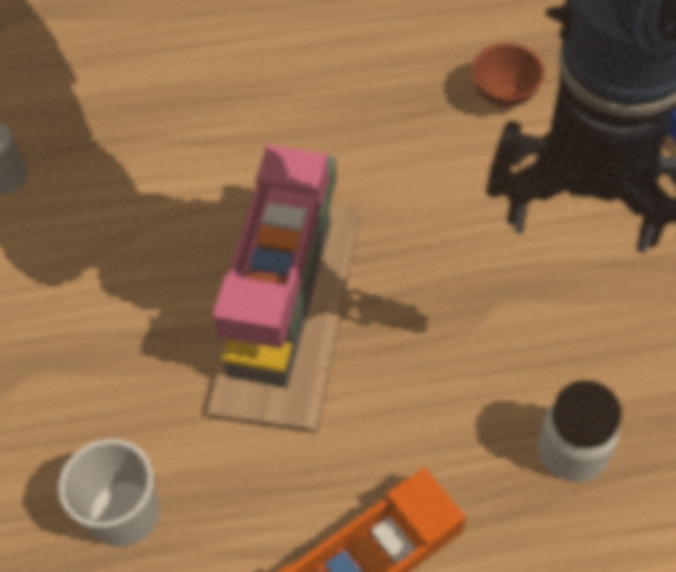

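The stack is right: pink is within 2 mm of directly above grey with its top at 126 mm, and sage's near end still shows at x ≈ -115 mm. The arm is clear of everything.

```bash
python3 -c "
from station import r
print(r.sign_off())"
```

```text
the job is handed in; nothing more can be done
None
```

I stacked both trays and handed the job in at about 20 s; it returned no verdict. By the cameras, sage sits about 26 mm off grey, away from its yellow lip, and pink is within 2 mm of directly above grey.

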